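# Set the sprung length stop to its middle notch

## Task

Set the pipe length stop to its middle position: with the fingertips, push the sprung carriage back along its bed until the side stop pin has clicked behind the first tooth, then let it go so that it springs back and comes to rest against the pin; never push it so far that the pin clicks behind the second tooth. Once it is latched, press the domed plunger on top of the stop block fully down to lock the pin. Only push and press: lift nothing, keep off the pin itself, and leave the loose fittings and tools where they are.

Things in the scene. Friction and masses are not known exactly. Their poses are not given: they have to be found in the camera images.
- length_stop: Grey steel bed plate, 370 x 290 x 12 mm, fixed flat on the bench. Origin at bench level, below the middle of the push face when the carriage is home. x: the way the carriage is pushed (away from the robot, up to 0.4 rad off), y left, z up. The plate spans x -50 to 320, y -135 to 155 mm. Post and spring barrel (67 mm high) at x = 220 to 305 mm.
- carriage_face (a point): Centre of the carriage's upright flat push face, 96 mm wide, 15 to 71 mm above the bench (point at 43 mm); axes as length_stop, the face looks to -x. The bed before it is clear for 50 mm. Behind it the aluminium carriage block, 100 mm long, 96 mm wide (too big to grasp), up to 81 mm high. Its left (+y) side bears two steel saw teeth 10 mm high: ramp on the far side, square step on the near side.
- first_step (a point): Outer edge of the first tooth's square step, on the carriage 55 mm behind the push face. Pushed back 5 mm or more past the pin's axis, it lets the pin click in on its near (-x) side; released, the carriage springs back until this step rests against the pin's side, 5 mm (the pin's radius) further along +x than the pin's axis: the wanted middle position.
- second_step (a point): Outer edge of the second tooth's square step, on the carriage 15 mm behind the push face (40 mm nearer than the first). Keep it at least 5 mm short (-x) of the pin's axis: at the crest the pin may stick, and 5 mm past the axis it clicks behind this tooth, which pushing cannot undo. The ramp of this tooth begins 19 mm behind its step.
- carriage (a joint): Travel of the carriage along +x in m, 0 (home) to 0.090 (end stop). A spring pushes it home with 5 N at 0, rising to 11.5 N at 0.090; riding a tooth under the pin adds up to about 6 N.
- pin_nose (a point): Tip of the stop pin, steel, 10 mm thick, axis along y, pointing to -y out of the dark stop block left of the carriage, 37.5 mm above the bench, sprung to the carriage. Its x in the frame of carriage_face is 0.079 to 0.091 with the carriage home (the block is clamped elsewhere each time), under 0.050 once clicked behind the first tooth, 0.050 when latched. Push to about 0.034; 0.018 is too far.
- stop_pin (a joint): How far the stop pin is pushed back into its block in m: 0 out, about 0.009 on the crest of a tooth, limit 0.014. The pin's plain tail sticks out of the block's +y side by 17 mm; do not touch the pin.
- plunger_top (a point): Top of the domed steel lock plunger, 40 mm across at its foot, on top of the stop block (block 64 mm along x, 70 mm along y, its top 60 mm above the bench). The dome's top is 85.5 mm above the bench when up, 77.5 mm when fully down. Same axes as length_stop.
- lock_plunger (a joint): How far the lock plunger is pressed down in m: 0 up, 0.008 fully down. It takes 4 to 8 N to move, and stays where it is left. Pressed down, it locks the pin in its out position; it can go down only while the pin is out.
- nipple: Loose steel pipe nipple, 33 mm diameter, 75 mm high, standing on the bed at the right of the carriage. Origin at the centre of its underside. Leave alone.
- coupling: Loose dark pipe coupling, 46 mm diameter, 42 mm high, standing on the bed behind the stop block. Origin at the centre of its underside. Leave alone.
- elbow: Loose dark pipe elbow, about 75 x 75 x 42 mm, on the bench at the near left. Leave alone.
- flange: Loose steel flange ring, 96 mm diameter, 14 mm thick, flat on the bench at the right. Leave alone.
- bench_wrench: Loose wrench, 200 mm long, flat on the bench at the left. Leave alone.
- tape_case: Loose black tape-measure case, 65 x 35 x 62 mm, on the bench at the far right. Leave alone.
- short_pipe: Loose copper pipe, 27 mm diameter, 110 mm high, standing on the bench at the near right. Leave alone.

How it is judged (in metres and radians):
On the way, in this order (a step that is already met when the one before it is completed fails the run):
1. the carriage is pushed back until the stop pin is behind the first tooth (x of pin_nose in the frame of carriage_face below 0.0485 m), for 0.05 s.
2. the carriage is let go and has sprung back against the stop pin at the middle position (x of pin_nose in the frame of carriage_face between 0.047 and 0.053 m and value of joint stop_pin below 0.003 m and contact force between the fingers and carriage below 0.3 N and velocity of joint carriage between -0.01 and 0.01 m/s), for 0.2 s.
3. the lock plunger is pressed fully down (value of joint lock_plunger above 0.0065 m), for 0.1 s.
At the end, for the whole second after the job is handed in: The carriage rests against the stop pin behind the first tooth (pin tip 50 mm behind the push face, within 3 mm), the pin is out (within 3 mm), the lock plunger is down by at least 6.5 of its 8 mm, the carriage is still (x of pin_nose in the frame of carriage_face between 0.047 and 0.053 m and value of joint stop_pin below 0.003 m and value of joint lock_plunger above 0.0065 m and velocity of joint carriage between -0.01 and 0.01 m/s); the robot touches nothing.
It fails at once if the carriage is pushed so far that the pin drops behind the second tooth (x of pin_nose in the frame of carriage_face below 0.013 m and value of joint stop_pin below 0.004 m).
It fails at once if the nipple or the coupling on the bed is moved by more than 15 mm, lifted or knocked over (distance of any of nipple, coupling from where it was at the start of the episode above 0.015 m).
It fails at once if a loose thing on the bench (elbow, flange, wrench, tape case, short pipe) is moved by more than 15 mm, lifted or knocked over (distance of any of elbow, flange, bench_wrench, tape_case, short_pipe from where it was at the start of the episode above 0.015 m).
It fails at once if the stop pin itself is pushed or pulled by the fingers (contact force between the fingers and stop_pin above 1 N).
It also fails if it takes over 45 s, if anything falls off the work surface, if the arm or the gripper's body presses on something with over 40 N, if the wrist force passes 120 N, or if a joint passes its speed limit or range.

## Robot

A 7-joint arm with a two-finger parallel gripper is mounted at the origin on the work surface. World frame = base frame: x ahead of the robot, y to its left, z up, the work surface at z = 0. Lengths are in mm, angles in degrees, forces in N, time in s.
With the tool pointing down it reaches from about 400 to 850 mm from the base axis. Payload 10.4 kg.
Tool frame: the origin (TCP) lies at the very end of the fingers, on their centre line; the grasp point (between the pads) lies 19 mm behind it; x points along the fingers, y is the direction in which the jaws open and shut, and the axes are right-handed (so a half turn about x gives the same grasp; the last joint's range is limited). The gripper opens to 87 mm and grips with 3 to 60 N. Pads are 19 mm wide; open, the fingers measure 117 mm over their backs; the gripper's body (75 mm by 190 mm) begins 51 mm behind the grasp point.
Start: joints at [-78.358, 19.034, -3.707, 83.658, 1.238, 77.344, -5.071], TCP at [139.914, 609.16, 222.576] pointing down, gripper open.
Joint ranges: [-148.97, 148.97], [-28.65, 121.19], [-84.17, 76.75], [9.2, 138.47], [-72.65, 252.65], [3.7, 117.97], [-149.18, 149.18]. Speed limits (degrees/s): [127.2, 127.2, 159.86, 159.86, 180, 180, 180].

## Interface

Orientations are given as [roll, pitch, yaw] about the fixed x, y, z axes, in that order (R = Rz(yaw) Ry(pitch) Rx(roll)).
In Python, from plant import robot gives the robot as it stands.
- The arm moves only by the shell command python3 -m crank 'ROWS' [OPENING] [FORCE]. ROWS is JSON, one flat list of numbers, 4 for each row, row after row: the shift along the tool's x, y, z in cm, then the turn about the tool's x in degrees. In form: [x, y, z, yaw, x, y, z, yaw, ...]. A call has 1 to 20 rows; each row shifts and turns the commanded pose from where the row before left it, along the tool's axes as they then stand; what a row does not reach is not made up. A row lasts 1/8 s, in which the tool goes at most 62.5 mm and 10.7 degrees, less where a joint would pass 70% of its speed; a pose out of reach is approached as far as the arm can. A call is refused whole if a number of a shift passes 6.25 or a number of a turn 10.7, either way. A call with a gripper value outside its range is refused whole. OPENING is the gripper command: -1 is fully open, 1 is shut, values between are in proportion, set as the call begins (- or left out, the last holds). The fingers move at their own pace and stop on an object; FORCE is the grip in N (left out, the last holds). Time passes only in rows, so rows that do not move let the fingers close. It gives the time, the measured TCP pose, the force and the opening at its end, in the units of the state.
- robot.read_state(): the state, without advancing time (a new reading comes with each control period).
- robot.snapshot(name): name is "scene" or "top" or "wrist"; returns the picture (384x512x3 uint8, red, green, blue); there is no depth.
- robot.camera_model(name): a dict with "intrinsics" (3x3 intrinsics, pixels), "R" (3x3) and "t" (3): a world point X has camera coordinates R X + t; the wrist camera has in their place "T_tool_cam" (4x4, takes a point from camera to tool coordinates, whose origin is the TCP and whose axes are the tool frame's). Camera axes: x right, y down, z forward; pixel columns grow to the right and rows downward; lengths in mm; the calibration is good to about 2 mm. A picture is of the moment at which its call begins: read the wrist's pose just before it. camera_model takes no time and is no camera call.
- robot.finish_job(): hands the job in, once; it reports no verdict.
The state is a dict: "clock": time; "qpos": joint angles; "dq": joint speeds; "tau": joint torques, N m; "tool_pos": TCP position; "tool_rot": TCP orientation; "contact_force": force on the tool from outside, world axes, zero at the start; "moment": the same for the moment, N m; "opening": finger opening in mm.
Only numpy, scipy, OpenCV 4.12 (cv2) and the standard library are available. Lean on these libraries where they do the work, as an engineer would, in place of code of your own. Each camera call takes 0.05 s, during which the arm holds its last target.

## Working session

There is one attempt and no reset: what is moved stays moved. The work goes in short steps, Python scripts to look and compute and a shell command to move; the robot and the scene stay as the last step left them, time stands still between calls to the robot, and variables do not carry over. Pictures are saved under pics/ and viewed, and the job is handed in when it is done.

```bash
mkdir -p pics
python3 - <<'E'
from plant import robot
import cv2
print(robot.read_state())
for n in ("scene","top","wrist"):
    cv2.imwrite(f"pics/{n}0.png",robot.snapshot(n)[:,:,::-1]); print(n,robot.camera_model(n))
E
```

```text
{'clock': 0.0, 'qpos': array([-78.35810375,  19.06898146,  -3.70498349,  83.70575826,
         1.23698733,  77.34217001,  -5.07252751]), 'dq': array([-0.02446807, -0.04391009,  0.01768878,  0.00842964,  0.0654425 ,
       -0.07825901,  0.03587984]), 'tau': array([ 2.77789804e-04, -6.23264909e+01,  2.50001944e-02, -3.89891911e+01,
       -6.13085506e-02,  3.98086687e-02,  1.48921290e-04]), 'tool_pos': array([139.86055746, 608.76309842, 221.78851828]), 'tool_rot': array([ -87.25723126,   89.922897  , -100.19673439]), 'contact_force': array([ 0.10243845,  0.08999076, -0.47412164]), 'moment': array([-0.06188753,  0.04187953, -0.04550576]), 'opening': 87.32461780590293}
scene {'intrinsics': array([[366.37159257,   0.        , 256.68264193],
       [  0.        , 366.37159257, 190.6046449 ],
       [  0.        ,   0.        ,   1.        ]]), 'R': array([[-0.8608177 ,  0.50869698, -0.01484166],
       [ 0.42429126,  0.70127188, -0.57288277],
       [-0.2810157 , -0.49944482, -0.81950293]]), 't': array([ 437.54925719, -181.88857098, 1238.09380749])}
top {'intrinsics': array([[408.99795843,
[... 175 characters left out ...]
.02025729],
       [-0.98876267, -0.00697794, -0.14933079],
       [ 0.14944031, -0.01943288, -0.98857977]]), 't': array([ -15.32167356,  530.81160942, 1063.19573926])}
wrist {'intrinsics': array([[284.33373857,   0.        , 257.51088897],
       [  0.        , 284.33373857, 193.5161265 ],
       [  0.        ,   0.        ,   1.        ]]), 'T_tool_cam': array([[-8.11077893e-04, -2.51162718e-01,  9.67944539e-01,
        -1.61983120e+02],
       [ 9.99999282e-01, -1.05800944e-03,  5.63404991e-04,
        -3.78760907e-01],
       [ 8.82588129e-04,  9.67944301e-01,  2.51163395e-01,
        -6.66003537e+01],
       [ 0.00000000e+00,  0.00000000e+00,  0.00000000e+00,
         1.00000000e+00]])}
```

View pics/scene0.png

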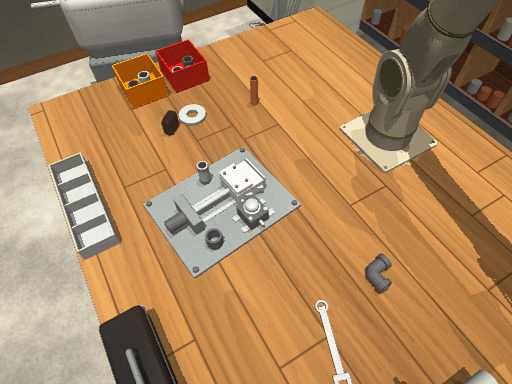

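View pics/top0.png

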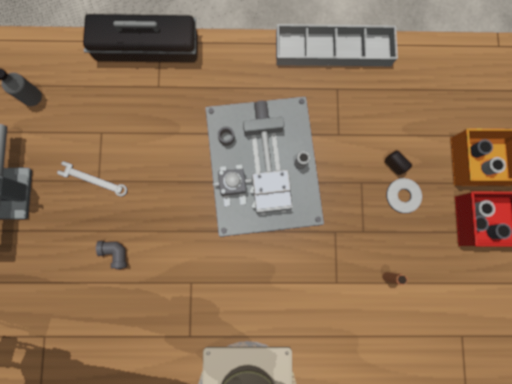

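View pics/wrist0.png

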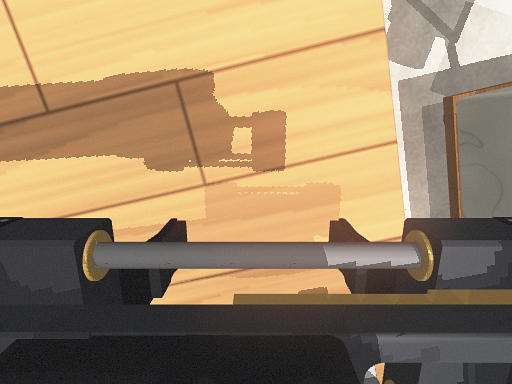

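Run:
```python
import cv2
a=cv2.imread("pics/top0.png")[90:240,195:335]; cv2.imwrite("pics/top0z.png",cv2.resize(a,None,fx=4,fy=4,interpolation=cv2.INTER_CUBIC))
a=cv2.imread("pics/scene0.png")[140:280,135:305]; cv2.imwrite("pics/scene0z.png",cv2.resize(a,None,fx=4,fy=4,interpolation=cv2.INTER_CUBIC))
```

```text
(no output)
```

View pics/top0z.png

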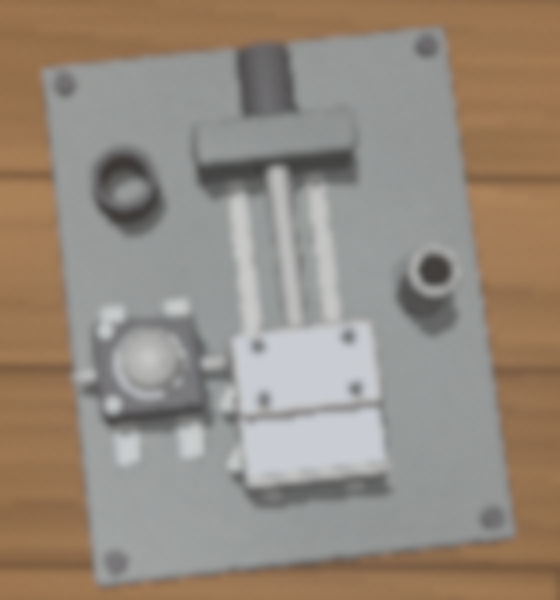

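View pics/scene0z.png

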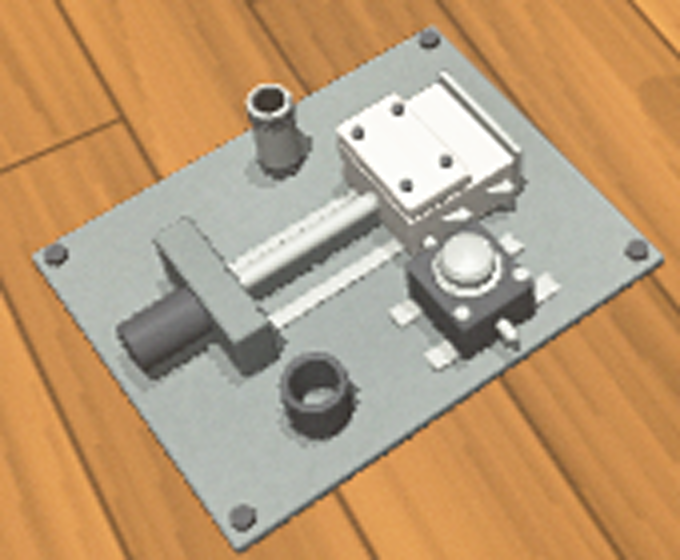

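```bash
cat > h.py <<'E'
import numpy as np
from plant import robot
from scipy.optimize import least_squares
def proj(n,P):
    m=robot.camera_model(n); c=np.asarray(P)@m["R"].T+m["t"]; u=c@m["intrinsics"].T; return u[...,:2]/u[...,2:]
def ray(n,px,z):
    m=robot.camera_model(n); d=m["R"].T@np.linalg.solve(m["intrinsics"],[px[0],px[1],1]); o=-m["R"].T@m["t"]
    return o+d*(z-o[2])/d[2]
def T(p,L):
    c,s=np.cos(p[2]),np.sin(p[2]); L=np.atleast_2d(L); return np.c_[p[0]+c*L[:,0]-s*L[:,1],p[1]+s*L[:,0]+c*L[:,1],L[:,2]]
def Ti(p,W):
    c,s=np.cos(p[2]),np.sin(p[2]); dx,dy=W[0]-p[0],W[1]-p[1]; return np.array([c*dx+s*dy,-s*dx+c*dy,W[2]])
E
python3 - <<'E'
from h import *
C=np.array([[320,155,12],[320,-135,12],[-50,-135,12],[-50,155,12.]])
t=np.array([(43,70),(443,27),(515,540),(97,585)])/4+[195,90]
s=np.array([(238,550),(33,260),(430,27),(663,262)])/4+[135,140]
for nm,w in (("both",(1,1)),("top",(1,0)),("scene",(0,1))):
    r=least_squares(lambda p:np.r_[w[0]*(proj("top",T(p,C))-t).ravel(),w[1]*(proj("scene",T(p,C))-s).ravel()],[450,0,0]); p=r.x
    print(nm,p,np.degrees(p[2]),r.fun.round(1))
    d=[("dome",(147,360),(470,257),80),("piece pinTail",(85,380),(510,333),37.5),("pin",(213,362),None,37.5)]
    for n,a,b,z in d:
        print(n,Ti(p,ray("top",np.array(a)/4+[195,90],z)).round(1), None if b is None else Ti(p,ray("scene",np.array(b)/4+[135,140],z)).round(1))
E
```

```text
both [ 4.71207803e+02 -6.83185786e+01  1.19979182e-01] 6.874300756733088 [-1.2 -0.7 -0.5 -0.5 -0.4 -0.5 -1.3  0.5 -0.6 -0.1 -1.2 -1.6  0.4 -1.3
  0.5 -1.9]
dome [ 89.2 100.2  80. ] [ 89.5 104.7  80. ]
piece pinTail [ 87.7 143.7  37.5] [ 89.6 148.9  37.5]
pin [90.3 56.4 37.5] None
top [ 4.70411040e+02 -7.05573683e+01  1.18683013e-01] 6.800035727351783 [-0.3 -0.5  0.4 -0.1  0.4 -0.2 -0.5  0.7 -0.  -0.  -0.  -0.   0.  -0.
  0.  -0. ]
dome [ 90.1 102.5  80. ] [ 90.4 106.9  80. ]
piece pinTail [ 88.6 146.   37.5] [ 90.4 151.1  37.5]
pin [91.3 58.6 37.5] None
scene [ 4.72318706e+02 -6.48572140e+01  1.20648906e-01] 6.912673113361723 [-0.  -0.  -0.  -0.  -0.  -0.  -0.   0.  -0.3  1.2 -1.1 -0.6  0.6 -0.5
  0.9 -0.9]
dome [87.7 96.9 80. ] [ 88.  101.3  80. ]
piece pinTail [ 86.3 140.4  37.5] [ 88.2 145.5  37.5]
pin [88.8 53.  37.5] None
```

```bash
cat >> h.py <<'E'
from scipy.spatial.transform import Rotation as Ro
def pose():
    s=robot.read_state(); return np.array(s["tool_pos"]),Ro.from_euler("xyz",s["tool_rot"],degrees=True).as_matrix(),s
def rows(target,yawturn_deg=0):
    "total shift in tool axes (cm) to a world target, turn applied after"
    p,R,s=pose(); return (R.T@(np.array(target)-p)/10).round(2)
PB=np.array([471.2,-68.3,0.12])
E
python3 - <<'E'
from h import *
p,R,s=pose(); print(R.round(3)); print(p)
tgt=T(PB,[-45,0,150])[0]; print(tgt,rows(tgt))
c,sn=np.cos(.12),np.sin(.12)
for nm,d in (("jaw||ly",[-sn,c,0]),("jaw||lx",[c,sn,0])):
    v=R.T@np.array(d); print(nm,np.degrees(np.arctan2(v[2],v[1])))
E
```

```text
[[-0.     0.224  0.975]
 [-0.001  0.975 -0.224]
 [-1.    -0.001  0.   ]]
[139.84883252 608.86698926 221.96061831]
[426.52361139 -73.68704933 150.        ] [  7.26 -60.1   43.22]
jaw||ly -19.8115637357024
jaw||lx 70.18845410737863
```

```bash
python3 -m crank '[0,0,0,-9.9, 0,0,0,-9.9, 0,-4,3.3,0, 0,-4,3.3,0, 0,-4,3.3,0, 0,-4,3.3,0, 0,-4,3.3,0, 0,-4,3.3,0, 0,-4.7,0,0, 0,-4.7,0,0, 0,-4.7,0,0, 0,-4.7,0,0, 0,-4.7,0,0, 0,-4.7,0,0, 0,-4.7,0,0, 0,-4.7,0,0, 0,-4.7,0,0, 0,-4.7,0,0]' 1 20
python3 - <<'E'
from h import *
import cv2
p,R,s=pose(); print(p,R.round(3),s["clock"],s["opening"],s["contact_force"])
print(Ti(PB,p)); print(rows(T(PB,[-45,0,150])[0]))
m=robot.camera_model("wrist"); print(m["T_tool_cam"].round(2).tolist())
cv2.imwrite("pics/w1.png",robot.snapshot("wrist")[:,:,::-1])
E
```

```text
clock: 2.4
tool_pos: [421.2, -73.6, 222.5]
tool_rot: [49.3, 90.0, 56.1]
contact_force: [-0.2, 0.3, -0.2]
opening: 0.3
[421.175063   -73.64146348 222.51548038] [[ 0.    -0.12   0.993]
 [ 0.     0.993  0.12 ]
 [-1.     0.     0.   ]] 2.4 0.2816581928441977 [-0.16003891  0.34888548 -0.21161919]
[-50.30462785   0.68554456 222.51548038]
[ 7.25 -0.07  0.53]
[[-0.0, -0.25, 0.97, -161.98], [1.0, -0.0, 0.0, -1.01], [0.0, 0.97, 0.25, -66.84], [0.0, 0.0, 0.0, 1.0]]
```

View pics/w1.png

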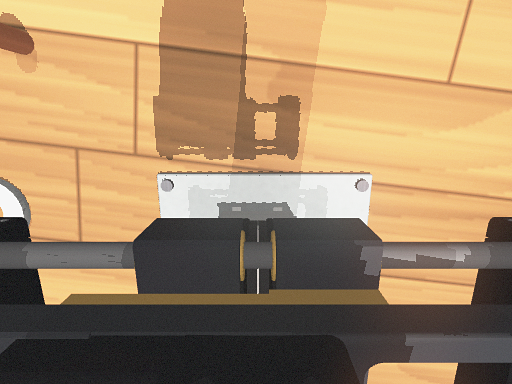

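```bash
cat >> h.py <<'E'
def wray(px,z,pR):
    p,R=pR; m=robot.camera_model("wrist"); Tc=np.array(m["T_tool_cam"]); d=R@Tc[:3,:3]@np.linalg.solve(m["intrinsics"],[px[0],px[1],1]); o=p+R@Tc[:3,3]
    return o+d*(z-o[2])/d[2]
E
python3 - <<'E'
from h import *
p,R,s=pose()
for px in ((157.5,172.5),(371,174)):
    w=wray(px,12,(p,R)); print(w.round(1),Ti(PB,w).round(1))
E
```

```text
[ 437.7 -212.5   12. ] [ -50.6 -139.1   12. ]
[407.7  69.9  12. ] [-46.5 144.8  12. ]
```

```bash
python3 -m crank '[3,-0.3,0,0, 3,0,0,0, 3,0,0,0, 3,0,0,0, 3,0,0,0, 2,0,0,0, 0.9,0,0,0, 0,0,0,0]'
python3 - <<'E'
from h import *
import cv2
p,R,s=pose();print(Ti(PB,p),s["contact_force"])
a=robot.snapshot("top")[90:240,195:335]
cv2.imwrite("pics/t2.png",cv2.resize(a,None,fx=4,fy=4,interpolation=cv2.INTER_CUBIC)[:,:,::-1])
a=robot.snapshot("scene")[140:280,135:305]
cv2.imwrite("pics/s2.png",cv2.resize(a,None,fx=4,fy=4,interpolation=cv2.INTER_CUBIC)[:,:,::-1])
E
```

```text
clock: 3.45
tool_pos: [421.5, -75.0, 43.4]
tool_rot: [-175.1, 90.0, -168.2]
contact_force: [-0.4, -1.0, 0.1]
opening: 0.2
[-50.17338879  -0.73298537  43.41125897] [-0.3561998  -0.99147139  0.14996063]
```

View pics/t2.png

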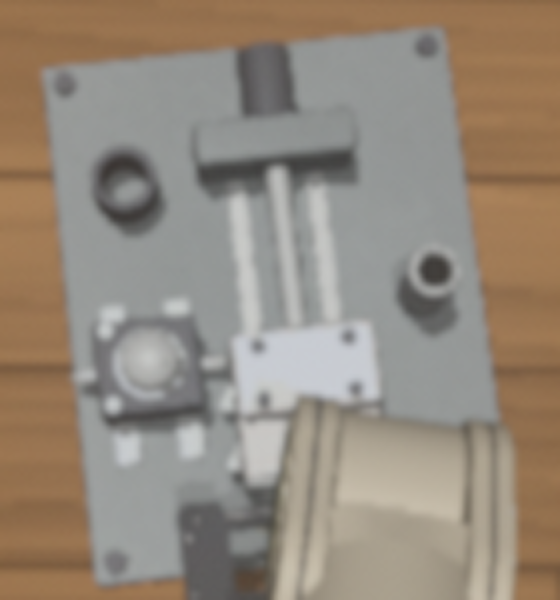

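View pics/s2.png

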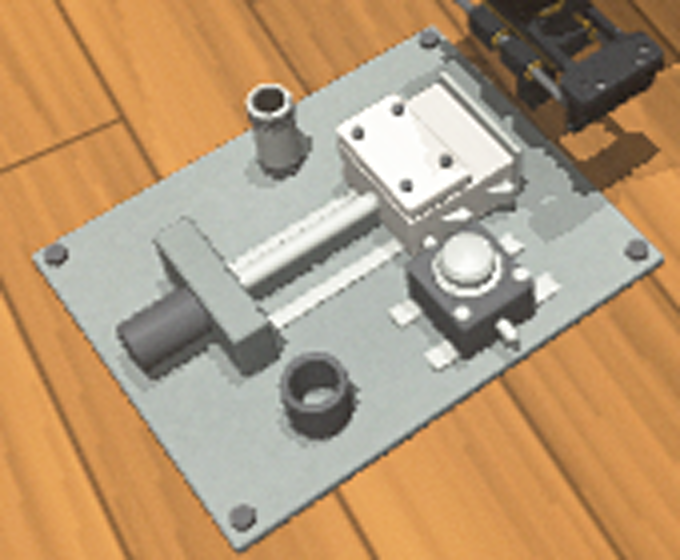

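```bash
python3 -m crank '[0,0,1,0,0,0,1,0,0,0,0.8,0,0,0,0.3,0,0,0,0,0]'; python3 -m crank '[0,0,0.3,0,0,0,0.3,0]';python3 -m crank '[0,0,0.3,0,0,0,0,0]'
```

```text
clock: 4.18
tool_pos: [452.5, -71.5, 43.4]
tool_rot: [-154.1, 90.0, -147.3]
contact_force: [0.1, -0.5, 0.8]
opening: 0.7
clock: 4.42
tool_pos: [458.5, -70.6, 43.5]
tool_rot: [71.2, 90.0, 78.1]
contact_force: [0.1, 0.2, 0.1]
opening: 0.3
clock: 4.68
tool_pos: [461.2, -70.3, 43.4]
tool_rot: [169.8, 90.0, 176.7]
contact_force: [-1.0, 0.1, 1.3]
opening: 0.6
```

```bash
for i in 1 ; do python3 -m crank '[0,0,0.2,0,0,0,0,0]'|sed -n '1,2p;4p'; python3 -m crank '[0,0,0.2,0,0,0,0,0]'|sed -n '1,2p;4p'; python3 -m crank '[0,0,0.2,0,0,0,0,0]'|sed -n '1,2p;4p'; done
```

```text
clock: 4.92
tool_pos: [462.6, -70.1, 43.3]
contact_force: [-5.7, 0.1, 1.8]
clock: 5.18
tool_pos: [464.6, -69.9, 43.3]
contact_force: [-6.0, -0.8, 3.0]
clock: 5.42
tool_pos: [466.5, -69.7, 43.3]
contact_force: [-5.6, -0.2, 2.7]
```

```bash
f(){ sed -n '2p;4p'; }; python3 -m crank '[0,0,0.4,0,0,0,0.4,0]'|f;python3 -m crank '[0,0,0.4,0,0,0,0.4,0]'|f;python3 -m crank '[0,0,0.4,0]'|f;python3 -m crank '[0,0,0.4,0]'|f;python3 -m crank '[0,0,0.4,0]'|f;python3 -m crank '[0,0,0.4,0]'|f;python3 -m crank '[0,0,0.3,0]'|f;python3 -m crank '[0,0,0.2,0]'|f;python3 -m crank '[0,0,0.2,0]'|f;python3 -m crank '[0,0,0.0,0]'|f
```

```text
tool_pos: [474.1, -68.8, 43.1]
contact_force: [-6.8, -0.4, 4.5]
tool_pos: [480.6, -68.0, 43.0]
contact_force: [-17.5, -1.4, 14.4]
tool_pos: [484.2, -67.6, 42.9]
contact_force: [-17.1, -1.7, 14.5]
tool_pos: [488.4, -67.1, 43.0]
contact_force: [-14.2, -1.1, 11.0]
tool_pos: [492.8, -66.6, 43.0]
contact_force: [-12.1, -1.0, 7.5]
tool_pos: [497.4, -66.0, 43.0]
contact_force: [-6.1, -0.8, 2.0]
tool_pos: [500.9, -65.6, 43.0]
contact_force: [-8.6, -0.6, 6.5]
tool_pos: [502.7, -65.4, 43.1]
contact_force: [-8.7, -1.5, 4.6]
tool_pos: [504.6, -65.2, 43.1]
contact_force: [-8.9, -1.0, 5.2]
tool_pos: [504.7, -65.2, 43.1]
contact_force: [-7.4, -0.9, 4.4]
```

```bash
f(){ sed -n '2p;4p'; }; python3 -m crank '[0,0,0.2,0,0,0,0.2,0]'|f;python3 -m crank '[0,0,0.2,0,0,0,0,0]'|f
python3 - <<'E'
from h import *
import cv2
a=robot.snapshot("scene")[140:260,205:305]
cv2.imwrite("pics/s3.png",cv2.resize(a,None,fx=5,fy=5,interpolation=cv2.INTER_CUBIC)[:,:,::-1])
E
```

```text
tool_pos: [508.4, -64.7, 43.0]
contact_force: [-8.8, -0.8, 5.6]
tool_pos: [510.6, -64.5, 43.1]
contact_force: [-8.1, -1.2, 5.4]
```

View pics/s3.png

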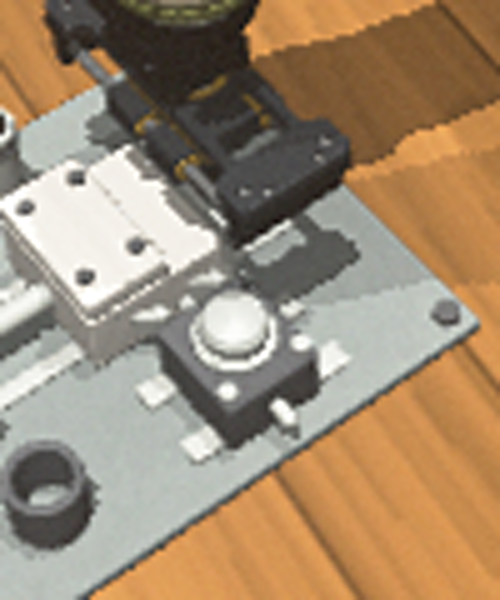

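```bash
f(){ sed -n '2p;4p'; }; python3 -m crank '[0,0,-0.3,0]'|f;python3 -m crank '[0,0,-0.3,0]'|f;python3 -m crank '[0,0,-0.3,0]'|f;python3 -m crank '[0,0,-0.3,0]'|f;python3 -m crank '[0,0,-0.3,0]'|f;python3 -m crank '[0,0,-0.5,0]'|f;python3 -m crank '[0,0,-1,0,0,0,-1,0,0,0,-1,0,0,0,0,0,0,0,0,0]'|f
```

```text
tool_pos: [507.7, -64.8, 43.1]
contact_force: [-8.1, -1.1, 4.4]
tool_pos: [504.6, -65.2, 43.1]
contact_force: [-7.4, -0.8, 3.5]
tool_pos: [501.6, -65.6, 43.0]
contact_force: [-8.2, -0.7, 3.7]
tool_pos: [499.9, -65.7, 43.4]
contact_force: [-0.7, 0.5, 0.5]
tool_pos: [497.6, -65.9, 43.7]
contact_force: [-0.0, 0.1, -0.5]
tool_pos: [492.5, -66.5, 43.7]
contact_force: [0.1, 0.0, -0.1]
tool_pos: [462.7, -70.0, 43.7]
contact_force: [-0.1, 0.3, -0.2]
```

```bash
python3 -m crank '[-3,0,0,0,-3,0,0,0,-3,0,0,0,0,0,0,0]'
python3 - <<'E'
from h import *
import cv2
for n,sl,f in (("top",(90,240,195,335),4),("scene",(140,260,205,305),5)):
    a=robot.snapshot(n)[sl[0]:sl[1],sl[2]:sl[3]]
    cv2.imwrite(f"pics/{n}4.png",cv2.resize(a,None,fx=f,fy=f,interpolation=cv2.INTER_CUBIC)[:,:,::-1])
a=ray("top",np.array((147,360))/4+[195,90],80);b=ray("scene",np.array((470,257))/4+[135,140],80)
print(a,b,rows((a+b)/2),rows(a))
E
```

```text
clock: 9.35
tool_pos: [464.1, -70.1, 135.4]
tool_rot: [4.0, 89.8, 10.9]
contact_force: [1.0, 0.7, -0.4]
opening: 0.4
[547.76536861  41.86299949  80.        ] [547.50287109  46.33966124  80.        ] [ 5.33 10.31  9.82] [ 5.33 10.08  9.81]
```

View pics/scene4.png

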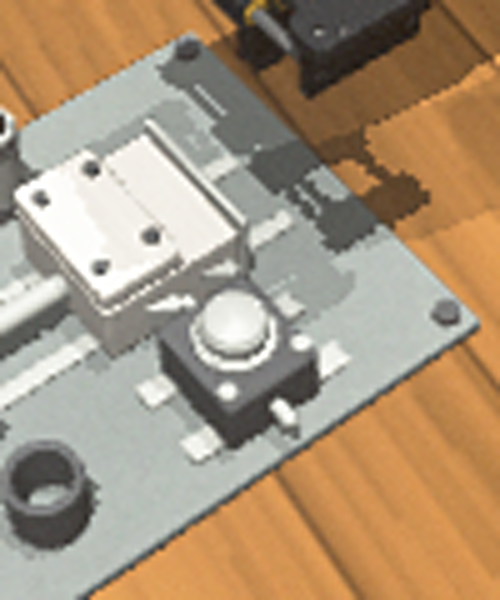

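View pics/top4.png

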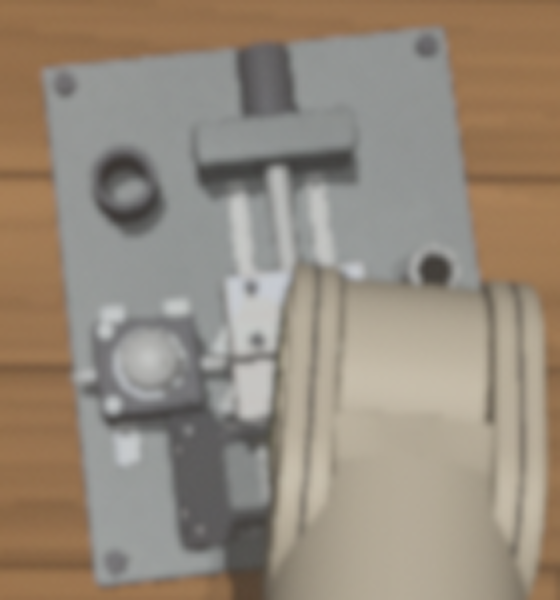

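```bash
python3 -m crank '[0,2.55,2.45,0,0,2.55,2.45,0,0,2.55,2.45,0,0,2.55,2.45,0,0,0,0,0]'; python3 -m crank '[2,0,0,0,1.5,0,0,0,0.7,0,0,0,0,0,0,0]'
python3 - <<'E'
from h import *
import cv2
for n,sl,f in (("top",(90,240,195,335),4),("scene",(140,260,205,305),5)):
    a=robot.snapshot(n)[sl[0]:sl[1],sl[2]:sl[3]]
    cv2.imwrite(f"pics/{n}5.png",cv2.resize(a,None,fx=f,fy=f,interpolation=cv2.INTER_CUBIC)[:,:,::-1])
cv2.imwrite("pics/w5.png",robot.snapshot("wrist")[:,:,::-1])
E
```

```text
clock: 10.07
tool_pos: [547.7, 45.3, 131.7]
tool_rot: [-163.2, 89.9, -156.1]
contact_force: [-0.8, -0.4, -1.2]
opening: 0.5
clock: 10.58
tool_pos: [547.1, 42.5, 91.1]
tool_rot: [-168.3, 89.9, -161.5]
contact_force: [-0.1, -0.4, -0.1]
opening: 0.5
```

View pics/scene5.png

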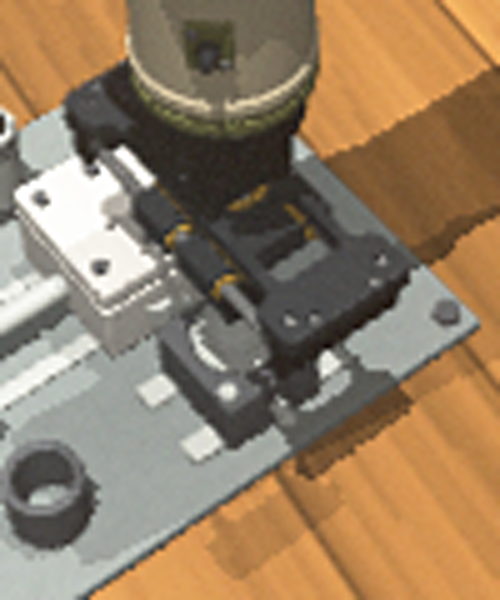

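View pics/w5.png

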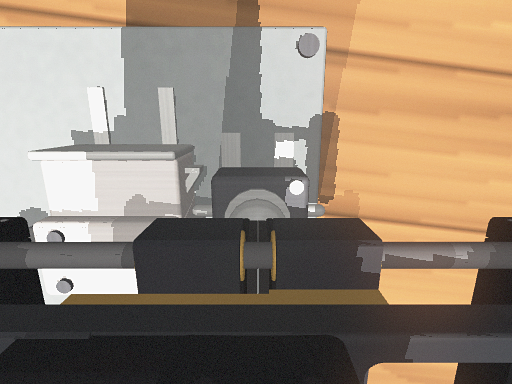

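The wrist view shows the dome collar centred at about column 258, level with the finger gap at 258. I can press straight down.

```bash
f(){ sed -n '1,2p;4p'; }; python3 -m crank '[0.4,0,0,0,0.3,0,0,0]'|f;python3 -m crank '[0.3,0,0,0,0,0,0,0]'|f;python3 -m crank '[0.2,0,0,0,0,0,0,0]'|f;python3 -m crank '[0.2,0,0,0,0,0,0,0]'|f
```

```text
clock: 10.98
tool_pos: [547.7, 43.0, 84.6]
contact_force: [-1.1, -0.1, 3.8]
clock: 11.22
tool_pos: [547.6, 42.9, 81.4]
contact_force: [0.2, 0.8, 1.1]
clock: 11.48
tool_pos: [547.6, 42.8, 79.5]
contact_force: [0.8, -0.0, 2.2]
clock: 11.72
tool_pos: [547.7, 42.9, 77.6]
contact_force: [0.1, 0.8, 4.2]
```

```bash
f(){ sed -n '1,2p;4p'; }; python3 -m crank '[0.15,0,0,0,0,0,0,0]'|f;python3 -m crank '[0.15,0,0,0,0,0,0,0]'|f
```

```text
clock: 11.98
tool_pos: [547.9, 43.1, 77.1]
contact_force: [-4.1, 1.9, 15.7]
clock: 12.22
tool_pos: [548.1, 43.3, 76.7]
contact_force: [-10.5, 1.5, 27.2]
```

Hard stop found at about 77 mm, with the force rising to 27 N, so the plunger is fully down. Next I retract and check.

```bash
python3 -m crank '[-1,0,0,0,-2,0,0,0,-3,0,0,0,-3,0,0,0,-3,0,-3,0,0,0,-4,0,0,0,-4,0,0,0,-4,0,0,0,0,0,0,0,0,0]'
python3 - <<'E'
from h import *
import cv2
for n,sl,f in (("top",(90,240,195,335),4),("scene",(140,260,205,305),5)):
    a=robot.snapshot(n)[sl[0]:sl[1],sl[2]:sl[3]]
    cv2.imwrite(f"pics/{n}6.png",cv2.resize(a,None,fx=f,fy=f,interpolation=cv2.INTER_CUBIC)[:,:,::-1])
E
```

```text
clock: 13.48
tool_pos: [399.0, 24.9, 194.6]
tool_rot: [30.2, 90.0, 37.0]
contact_force: [-0.0, -0.3, 0.6]
opening: 0.7
```

View pics/scene6.png

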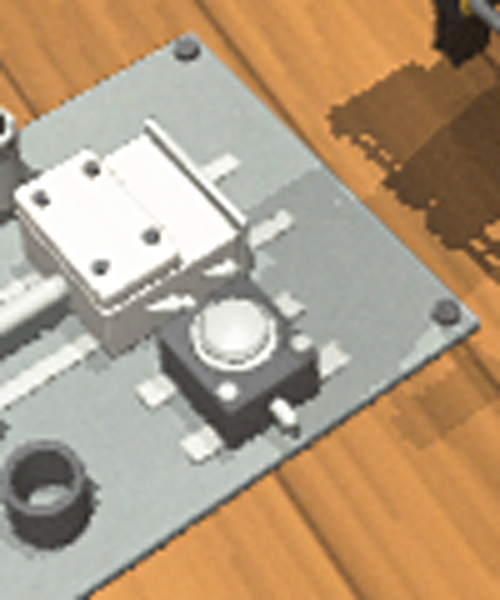

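View pics/top6.png

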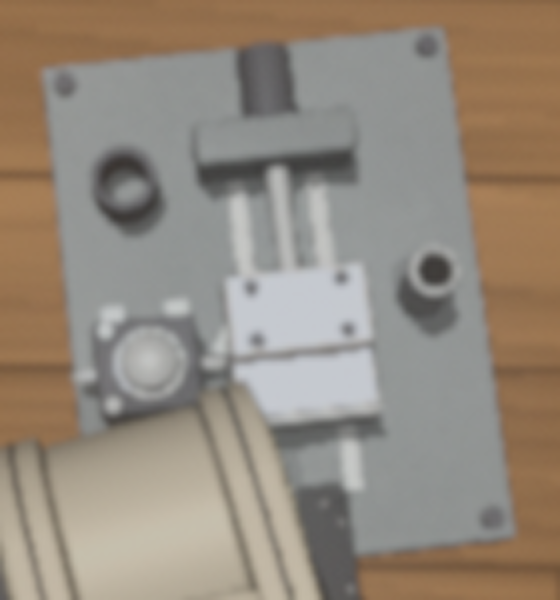

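The dome now sits lower on its collar (scene crop about (233,332)). The carriage hasn't moved from its latched position, and the nipple and coupling are where they were. Handing in.

```bash
python3 -c "
from plant import robot
print(robot.finish_job())"
```

```text
the job is handed in; nothing more can be done
None
```

The length stop is latched at its middle position with the plunger pressed down. I handed the job in shortly after 13.5 s, well inside the 45 s limit. The hand-in reports no verdict, so this rests on my own measurements.

- **Push:** With the closed fingertips I pushed the carriage back about 49 mm. The push force rose to 17 N on the first tooth, then dropped to 6 N as the pin clicked in. I stopped well short of the second tooth.
- **Latch:** When I backed off, the push force fell to zero at about 39 mm of travel. That fits the carriage resting against the pin, which I had located in the images about 89 mm behind the face.
- **Plunger:** I pressed it down to a hard stop at a fingertip height of about 77 mm, where the force rose to 27 N. The expected fully-down height is 77.5 mm.
- **Last checks:** After I retracted, the images showed the carriage unmoved and the dome lower. The nipple and coupling were in place and the robot was clear of everything. I did not check the loose items on the bench at the end; the arm only crossed the bench well above them.
- **Disagreement:** The top and scene cameras differed by about 4.5 mm sideways. I aimed at the average for the plunger and confirmed it with the wrist camera.

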